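Park the race models in the pit garages by height

ROBOT

A 7-joint arm with a two-finger parallel gripper is mounted at the origin on the work surface. World frame = base frame: x ahead of the robot, y to its left, z up, the work surface at z = 0. Lengths are in m, angles in rad, forces in N, time in s.
With the tool pointing down it reaches from about 0.4 to 0.85 m from the base axis. Payload 4.5 kg.
Tool frame: the origin (TCP) lies at the very end of the fingers, on their centre line; the grasp point (between the pads) lies 19 mm behind it (r.pinch_z is the distance from the TCP to the grasp point, in m); x points along the fingers, y is the direction in which the jaws open and shut, and the axes are right-handed (so a half turn about x gives the same grasp; the last joint's range is limited). The gripper opens to 88 mm and grips with 3 to 60 N. Pads are 18 mm wide; open, the fingers measure 123 mm over their backs; the gripper's body (75 mm by 187 mm) begins 45 mm behind the grasp point.
Start: joints at [1.256, 0.689, -0.195, 1.565, 0.157, 0.902, -0.215], TCP at [0.214, -0.587, 0.239] pointing down, gripper open.
Joint ranges: [-3.01, 3.01], [-0.46, 2.08], [-1.47, 1.51], [0.13, 2.56], [-1, 4.14], [0.04, 2.09], [-2.66, 2.66]. Speed limits (rad/s): [2.57, 2.57, 3.14, 3.14, 3.14, 3.14, 3.14].

INTERFACE

Orientations are given as a unit quaternion [x, y, z, w].
In Python, from plant import telemetry, cams, job, r gives the robot as it stands.
- The arm moves only by the tool send_rows, never from a script. Its argument "commands" is one flat list of numbers, 7 for each row, row after row: the shift along the world's x, y, z as a fraction of full scale, then the turn, a rotation vector about the world's x, y, z as a fraction of full scale, then the closure, from 0 (fully open) to 1 (shut). In form: [dx, dy, dz, wx, wy, wz, claw, dx, dy, dz, wx, wy, wz, claw, ...]. A call has 1 to 12 rows; each row shifts and turns the pose as measured when the row begins; what a row does not reach is not made up. Full scale, the value 1, is 250 mm for a shift and 90 degrees for a turn. A row lasts 1/10 s, in which the tool goes at most 50 mm and 8.59 degrees, less where a joint would pass 70% of its speed; a pose out of reach is approached as far as the arm can. A call with a number of a shift or a turn outside -1 to 1 is refused whole. A call with a gripper value outside its range is refused whole. The fingers move at their own pace and stop on an object; "newtons" is the grip in N (left out, the last holds). Time passes only in rows, so rows that do not move let the fingers close. It gives the time, the measured TCP pose, the force and the opening at its end, in the units of the state.
- telemetry.get_state(): the state, without advancing time (a new reading comes with each control period).
- cams.snapshot(name): name is "side" or "top" or "wrist"; returns a dict with "image" (400x640x3 uint8, blue, green, red), "intrinsics" (3x3 intrinsics, pixels), "k1" (the pictures are not rectified: a ray, as slopes to the right and down, at radius r is drawn at 1 + k1 r^2 times it, then the intrinsics apply), "world_to_cam" (4x4, takes a point from world to camera coordinates). Camera axes: x right, y down, z forward; pixel columns grow to the right and rows downward; lengths in m; the calibration is good to about 2 mm. A picture is of the moment at which its call begins. There is no depth.
- job.finish_job(): hands the job in, once; it reports no verdict.
The state is a dict: "clock": time; "q": joint angles; "qd": joint speeds; "joint_torque": joint torques, N m; "tool_pos": TCP position; "eef_rot": TCP orientation; "contact_force": force on the tool from outside, world axes, zero at the start; "moment": the same for the moment, N m; "opening": opening from 0.0 (shut) to 1.0 (fully open).
Only numpy, scipy, OpenCV 4.12 (cv2) and the standard library are available. Lean on these libraries where they do the work, as an engineer would, in place of code of your own. Each camera call takes 0.05 s, during which the arm holds its last target.

TASK

Racing is over: put the three finished white model vehicles away in the three pit garages, each under the roof that suits its height: the low sports car in the lowest garage, the estate car in the middle one and the van in the highest. Slide each one straight in through the open mouth, nose or tail first, until its end is right up at the back wall, and leave it standing on its wheels; never tip a model over. Leave the bare chassis, the glue bottle and the screwdriver where they are.

Things in the scene. Friction and masses are not known exactly. Their poses are not given: they have to be found in the camera images.
- low_car: loose white model sports car, lowest of the three: 26 mm high at its short cabin, bonnet and tail 18 mm, spoiler 24 mm. 104 mm long, 44 mm wide over the fixed black wheels (18 mm across, 32 mm fore and aft of centre). Origin: footprint centre at ground level; x to the nose, z up. Flat sides: grip across the width, low over the wheels, at either end, 34 mm from centre. 80 to 195 g.
- estate_car: loose white model estate car, middle height: 40.5 mm over the roof rails, cabin runs to the tail, bonnet 25 mm high. 104 mm long, 44 mm wide over the fixed black wheels (18 mm across, 32 mm fore and aft of centre). Origin: footprint centre at ground level; x to the nose, z up. Flat sides: grip across the width, low over the wheels, at either end, 34 mm from centre. 80 to 195 g.
- van: loose white model van, the tallest: 54 mm high body running to the tail, short bonnet 27 mm high. 104 mm long, 44 mm wide over the fixed black wheels (18 mm across, 32 mm fore and aft of centre). Origin: footprint centre at ground level; x to the nose, z up. Flat sides: grip across the width, low over the wheels, at either end, 34 mm from centre. 80 to 195 g.
- low_garage: fixed open-fronted plywood pit garage with flat aluminium roof, lowest of three: outside 54 deep, 70 wide, 36 mm high; clear height 33, width 62, depth 50 mm; no floor. Origin: outline centre at table level; x points out of the open mouth (x = +27 mm), z up. Inner back wall at x = -23 mm: a model touching it has its centre at x = +29 mm and stands half outside.
- middle_garage: fixed open-fronted plywood pit garage with flat aluminium roof, middle of three: outside 54 deep, 70 wide, 50 mm high; clear height 47, width 62, depth 50 mm; no floor. Origin: outline centre at table level; x points out of the open mouth (x = +27 mm), z up. Inner back wall at x = -23 mm: a model touching it has its centre at x = +29 mm and stands half outside.
- high_garage: fixed open-fronted plywood pit garage with flat aluminium roof, highest of three: outside 54 deep, 70 wide, 64 mm high; clear height 61, width 62, depth 50 mm; no floor. Origin: outline centre at table level; x points out of the open mouth (x = +27 mm), z up. Inner back wall at x = -23 mm: a model touching it has its centre at x = +29 mm and stands half outside.
- bare_chassis: bystander: loose bare model chassis without body, steel plate with motor block and four black wheels, 100 mm long, 44 mm wide, 25 mm high; origin at the centre of its footprint, on the underside. It waits for repair and stays where it is.
- glue_bottle: bystander: small upright glue bottle with orange cap, 34 mm across, 75 mm high, loose; origin at the centre of its underside. Stays where it is.
- screwdriver: bystander: screwdriver about 150 mm long lying on the table, loose; origin near its middle. Stays where it is.
Not all that is in view belongs to the job. Leave any blue look-alike of the estate_car alone. What is shaped like the van but yellow is not meant.

How it is judged:
At the end, for the whole second after the job is handed in: Sports car in the lowest, estate in the middle, van in the highest garage: each with its inner end within 12 mm of the back wall, centred within 12 mm, in line within 0.2 rad (either way round), level within 0.08 rad, its wheels within 4 mm of the table, at rest and released (x of low_car in the frame of low_garage between 0.022 and 0.042 m and y of low_car in the frame of low_garage between -0.012 and 0.012 m and z of low_car in the frame of low_garage between -0.004 and 0.004 m and angle between the x axis of low_car and the x axis of low_garage, either way round below 0.2 rad and angle between each of low_car, estate_car, van's own z axis and vertical below 0.08 rad and linear speed of each of low_car, estate_car, van below 0.02 m/s and contact force between each of low_car, estate_car, van and the fingers below 0.05 N and x of estate_car in the frame of middle_garage between 0.022 and 0.042 m and y of estate_car in the frame of middle_garage between -0.012 and 0.012 m and z of estate_car in the frame of middle_garage between -0.004 and 0.004 m and angle between the x axis of estate_car and the x axis of middle_garage, either way round below 0.2 rad and x of van in the frame of high_garage between 0.022 and 0.042 m and y of van in the frame of high_garage between -0.012 and 0.012 m and z of van in the frame of high_garage between -0.004 and 0.004 m and angle between the x axis of van and the x axis of high_garage, either way round below 0.2 rad); the robot touches nothing.
It fails at once if a bystander (bare chassis, glue bottle or screwdriver) is shifted by more than 20 mm (distance of any of bare_chassis, glue_bottle, screwdriver from where it was at the start of the episode above 0.02 m).
It fails at once if a model vehicle is tipped by more than 45 degrees (angle between any of low_car, estate_car, van's own z axis and vertical above 0.785 rad).
It also fails if it takes over 96 s, if anything falls off the work surface, if the arm or the gripper's body presses on something with over 40 N, if the wrist force passes 120 N, or if a joint passes its speed limit or range.

## Working session

There is one attempt and no reset: what is moved stays moved. The work goes in short steps, Python scripts to look and compute and a tool call to move; the robot and the scene stay as the last step left them, time stands still between calls to the robot, and variables do not carry over. Pictures are saved under pics/ and viewed, and the job is handed in when it is done.

Besides the shell and the picture viewer there is one more tool, called after ">>>" as a command line: name --argument value ..., lists and objects as JSON in quotes. send_rows: Moves the arm, as the interface text tells. Its arguments: {"type":"object","properties":{"commands":{"type":"array"},"newtons":{"type":"number"}},"required":["commands"]}

```bash
ls; mkdir -p pics; python3 - <<'E'
from plant import telemetry, cams, job, r
import cv2
print(telemetry.get_state(), r.pinch_z)
for n in ("top","side","wrist"):
    s=cams.snapshot(n); cv2.imwrite(f"pics/{n}0.png",s["image"]); print(n,s["intrinsics"],s["k1"],s["world_to_cam"])
E
```

```text
pics
{'clock': 0.0, 'q': array([ 1.25582678,  0.6899753 , -0.19446917,  1.566347  ,  0.1573121 ,
        0.90250276, -0.21507348]), 'qd': array([ 0.00019202, -0.00195434,  0.00024891, -0.00062765,  0.00036566,
        0.00164752, -0.00019131]), 'joint_torque': array([-4.63009510e-04, -5.27567339e+01, -1.26690824e+00, -1.53430241e+01,
       -5.26000361e-02,  6.43572916e-03,  1.50981064e-04]), 'tool_pos': array([ 0.21329797, -0.58680076,  0.23791353]), 'eef_rot': array([-0.69620413, -0.12334207,  0.6965498 , -0.12208574]), 'contact_force': array([0.34027522, 1.6872044 , 0.31488423]), 'moment': array([-0.01724493, -0.06307014,  0.03402234]), 'opening': 0.9992310936427455} 0.0187
top [[381.94219643   0.         321.34591534]
 [  0.         381.94219643 203.91357451]
 [  0.           0.           1.        ]] -0.08493147684016479 [[-0.01799392 -0.99963664  0.02007024 -0.01262894]
 [-0.99457656  0.01583898 -0.10279393  0.50156435]
 [ 0.10243868 -0.02181105 -0.99450017  0.96301744]
 [ 0.          0.          0.          1.        ]]
side [[383.6348348    0.         321.90247835]
 [  0.         383.6348348  202.42982734]
 [  0.           0.           1.        ]] -0.06713444780914084 [[-0.81553553 -0.57823662  0.02332822  0.3920689 ]
 [-0.3284203   0.42925521 -0.84135609  0.19755939]
 [ 0.47648914 -0.69381725 -0.53997752  0.80556754]
 [ 0.          0.          0.          1.        ]]
wrist [[324.5958864    0.         320.07226067]
 [  0.         324.5958864  196.99928881]
 [  0.           0.           1.        ]] -0.020982549121365317 [[ 0.34170141 -0.93980556 -0.00237802 -0.62390065]
 [-0.89229985 -0.32522118  0.3131009  -0.04318841]
 [-0.29502735 -0.10486511 -0.94971689  0.39261601]
 [ 0.          0.          0.          1.        ]]
```

View pics/top0.png

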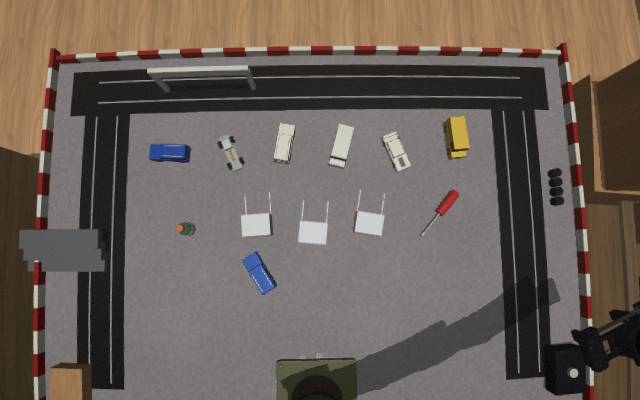

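View pics/side0.png

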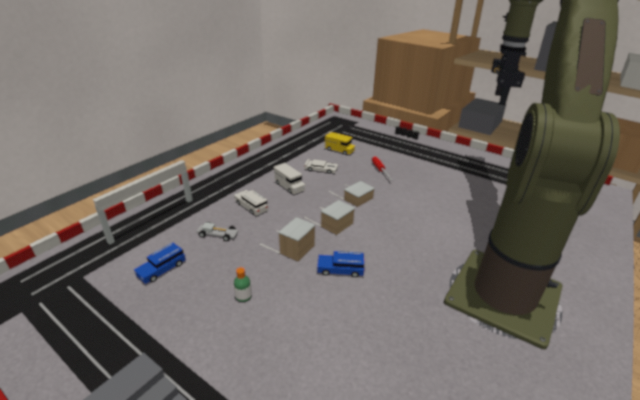

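View pics/wrist0.png

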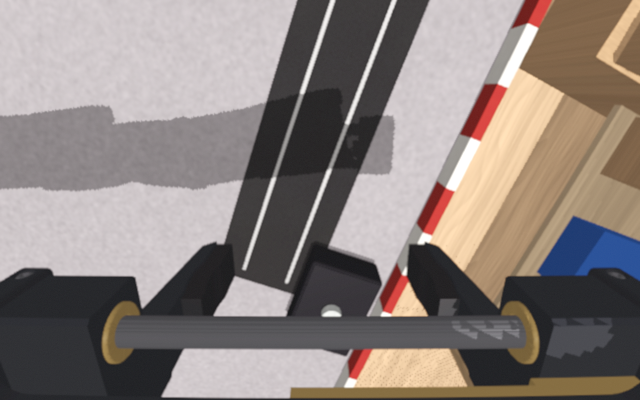

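```bash
python3 - <<'E'
import cv2
a=cv2.imread("pics/top0.png")[110:255,225:425]; cv2.imwrite("pics/tc.png",cv2.resize(a,None,fx=4,fy=4,interpolation=cv2.INTER_CUBIC))
a=cv2.imread("pics/side0.png")[140:280,220:400]; cv2.imwrite("pics/sc.png",cv2.resize(a,None,fx=4,fy=4,interpolation=cv2.INTER_CUBIC))
E
```

```text
(no output)
```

View pics/tc.png

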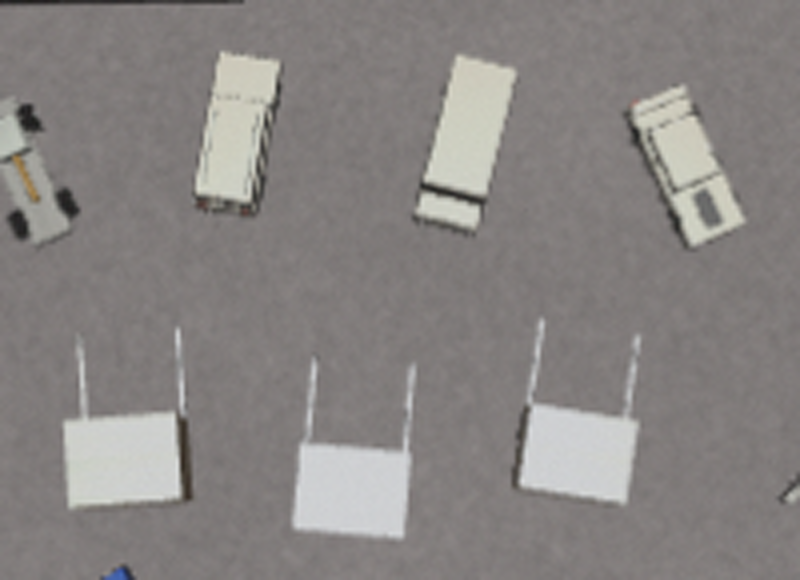

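View pics/sc.png

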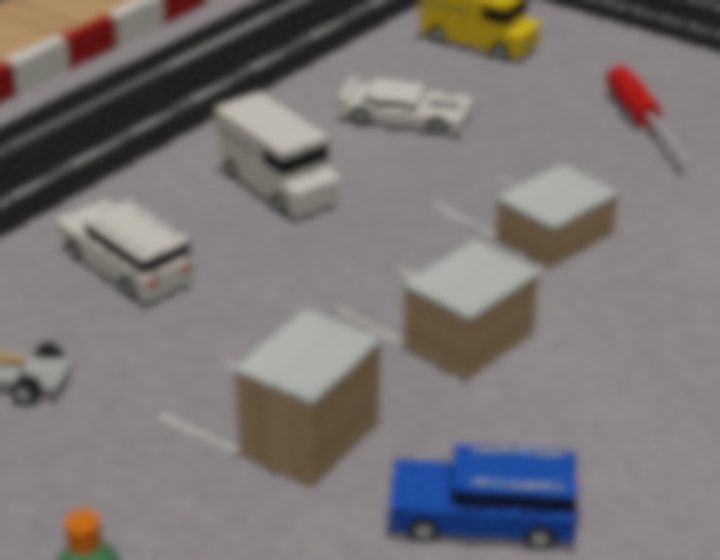

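```bash
cat > h.py <<'E'
import numpy as np, cv2
def topx(s,uv,z):
    K=s["intrinsics"];T=s["world_to_cam"];uv=np.atleast_2d(np.array(uv,float))
    d=np.array([s["k1"],0,0,0,0.]);n=cv2.undistortPoints(uv[:,None],K,d)[:,0]
    R=T[:3,:3];c=-R.T@T[:3,3];z=np.broadcast_to(z,len(uv))
    ray=np.c_[n,np.ones(len(n))]@R
    t=(z-c[2])/ray[:,2]
    return c+ray*t[:,None]
def proj(s,P):
    T=s["world_to_cam"];P=np.atleast_2d(np.array(P,float))
    rv=cv2.Rodrigues(T[:3,:3])[0]
    return cv2.projectPoints(P,rv,T[:3,3],s["intrinsics"],np.array([s["k1"],0,0,0,0.]))[0][:,0]
E
python3 - <<'E'
from h import *
from plant import cams
s=cams.snapshot("top")
D={"van_roof":([(457,55),(517,69),(487,198),(424,184)],.054),
"van_nose":([(415,218),(476,233)],.024),
"est_tail":([(195,200),(257,208)],.036),"est_nose":([(219,52),(281,60)],.024),
"low_tail":([(631,105),(687,87)],.024),"low_nose":([(692,248),(746,222)],.015),
"gH":([(64,420),(179,412),(183,497),(69,508)],.064),
"gM":([(303,443),(411,452),(404,538),(292,529)],.05),
"gL":([(531,404),(638,418),(626,504),(519,487)],.036)}
for k,(p,z) in D.items():
    p=(np.array(p)+.5)/4-.5+[225,110]
    P=topx(s,p,z)[:,:2]; print(k,(P*1000).round(1).tolist())
    print("   mean",P.mean(0).round(4),"edges",[round(np.linalg.norm(P[i]-P[i-1])*1000,1) for i in range(len(P))])
    if k[0]=="g":
        m=(P[0]+P[1]-P[2]-P[3])/2; q=(P[0]+P[3]-P[1]-P[2])/2
        print("   yaw",np.arctan2(m[1],m[0]).round(3),np.arctan2(-q[0],q[1]).round(3))
E
```

```text
van_roof [[706.9, -69.6], [697.2, -108.2], [612.3, -86.5], [622.0, -46.5]]
   mean [ 0.6596 -0.0777] edges [np.float64(88.0), np.float64(39.8), np.float64(87.6), np.float64(41.2)]
van_nose [[606.2, -41.5], [595.7, -81.4]]
   mean [ 0.601  -0.0615] edges [np.float64(41.2), np.float64(41.2)]
est_tail [[617.7, 101.5], [611.8, 61.3]]
   mean [0.6147 0.0814] edges [np.float64(40.6), np.float64(40.6)]
est_nose [[720.6, 86.6], [714.5, 45.4]]
   mean [0.7176 0.066 ] edges [np.float64(41.6), np.float64(41.6)]
low_tail [[681.2, -187.1], [693.3, -225.4]]
   mean [ 0.6872 -0.2063] edges [np.float64(40.1), np.float64(40.1)]
low_nose [[585.6, -226.1], [602.8, -263.3]]
   mean [ 0.5942 -0.2447] edges [np.float64(41.1), np.float64(41.1)]
gH [[473.8, 180.5], [477.7, 109.0], [425.0, 106.8], [419.3, 177.3]]
   mean [0.449  0.1434] edges [np.float64(54.6), np.float64(71.6), np.float64(52.7), np.float64(70.7)]
   yaw 0.05 0.067
gM [[458.1, 32.8], [451.3, -34.9], [397.5, -29.5], [404.3, 40.4]]
   mean [0.4278 0.0022] edges [np.float64(54.2), np.float64(68.1), np.float64(54.0), np.float64(70.2)]
   yaw -0.12 -0.099
gL [[481.5, -113.0], [471.3, -181.8], [416.3, -172.3], [428.5, -103.9]]
   mean [ 0.4494 -0.1428] edges [np.float64(53.8), np.float64(69.5), np.float64(55.8), np.float64(69.4)]
   yaw -0.171 -0.161
```

```bash
cat >> h.py <<'E'
from scipy.spatial.transform import Rotation as Ro
def goal(pos,yaw,st):
    """print the shift (fs) and rotvec (fs) to reach TCP pos with tool x down and jaw axis perpendicular to heading yaw"""
    R=Ro.from_quat(st["eef_rot"]).as_matrix()
    best=None
    for sg in (1,-1):
        x=np.array([0,0,-1.]);y=sg*np.array([-np.sin(yaw),np.cos(yaw),0]);z=np.cross(x,y)
        G=np.c_[x,y,z];rv=Ro.from_matrix(G@R.T).as_rotvec()
        if best is None or np.linalg.norm(rv)<np.linalg.norm(best): best=rv
    d=np.array(pos)-st["tool_pos"]
    print("shift mm",(d*1000).round(1),"fs",(d/.25).round(4),"| rot deg",np.degrees(best).round(2),"fs",(best/(np.pi/2)).round(4),"|F",np.round(st["contact_force"],1),"op",round(st["opening"],3),"t",st["clock"])
E
python3 - <<'E'
from h import *
from plant import telemetry as t
st=t.get_state();print(Ro.from_quat(st["eef_rot"]).as_matrix().round(3))
goal([.6721,-.2125,.15],.392,st)
E
```

```text
[[-0.     0.342 -0.94 ]
 [ 0.001 -0.94  -0.342]
 [-1.    -0.001  0.   ]]
shift mm [458.7 374.5 -88.2] fs [ 1.8347  1.4981 -0.3529] | rot deg [-0.06 -0.03  2.47] fs [-0.0007 -0.0003  0.0275] |F [0.7 0.3 0.4] op 1.001 t 0.2
```

>>> send_rows --commands '[0.15,0.122,-0.02,0,0,0.003,0,0.15,0.122,-0.02,0,0,0.003,0,0.15,0.122,-0.02,0,0,0.003,0,0.15,0.122,-0.02,0,0,0.003,0,0.15,0.122,-0.02,0,0,0.003,0,0.15,0.122,-0.02,0,0,0.003,0,0.15,0.122,-0.02,0,0,0.003,0,0.15,0.122,-0.02,0,0,0.003,0,0.15,0.122,-0.02,0,0,0.003,0,0.15,0.122,-0.02,0,0,0.003,0,0.15,0.122,-0.02,0,0,0,0,0,0,0,0,0,0,0]' --newtons 35

```text
clock: 1.4
tool_pos: [0.6322, -0.237, 0.1793]
eef_rot: [-0.693, -0.137, 0.695, -0.136]
contact_force: [-0.3, 0.6, -0.3]
opening: 0.998
```

```bash
python3 - <<'E'
from h import *
from plant import telemetry as t
st=t.get_state();print(st["tool_pos"],st["q"].round(2))
goal([.6721,-.2125,.13],.392,st)
E
```

```text
[ 0.63221293 -0.23701035  0.17932802] [ 0.35  0.82 -0.12  1.45  0.12  0.88 -0.99]
shift mm [ 39.9  24.5 -49.3] fs [ 0.1595  0.098  -0.1973] | rot deg [-0.08 -0.17  0.2 ] fs [-0.0009 -0.0019  0.0022] |F [-0.3  0.6 -0.3] op 0.998 t 1.4
```

>>> send_rows --commands '[0.08,0.049,-0.1,0,0,0.002,0,0.08,0.049,-0.1,0,-0.002,0,0,0,0,0,0,0,0,0,0,0,0,0,0,0,0]'

```text
clock: 1.8
tool_pos: [0.6732, -0.2113, 0.1275]
eef_rot: [-0.693, -0.139, 0.694, -0.138]
contact_force: [-0.7, -0.3, 1.1]
opening: 0.998
```

```bash
cat > look.py <<'E'
import sys
from h import *
from plant import telemetry as t, cams
name,out=sys.argv[1],sys.argv[2]
s=cams.snapshot(name);im=s["image"].copy()
def box(c,yaw,L,W,h,col):
    P=[]
    for z in (0,h):
        for a,b in ((1,1),(1,-1),(-1,-1),(-1,1)):
            P.append([c[0]+a*L/2*np.cos(yaw)-b*W/2*np.sin(yaw),c[1]+a*L/2*np.sin(yaw)+b*W/2*np.cos(yaw),z])
    p=proj(s,P)
    for i in range(4):
        for a,b in ((i,(i+1)%4),(4+i,4+(i+1)%4),(i,4+i)):
            cv2.line(im,*[tuple(int(v) for v in p[k].round()) for k in (a,b)],col,1,cv2.LINE_AA)
for b in eval(sys.argv[3]) if len(sys.argv)>3 else []: box(*b)
cv2.imwrite("pics/"+out,im)
np.set_printoptions(suppress=True)
print(s["world_to_cam"].round(3).tolist())
E
python3 look.py wrist w1.png "[((.6407,-.2255),.392,.104,.044,.018,(0,0,255))]"
```

```text
[[0.384, -0.923, -0.001, -0.453], [-0.877, -0.365, 0.314, 0.505], [-0.29, -0.119, -0.95, 0.456], [0.0, 0.0, 0.0, 1.0]]
```

View pics/w1.png

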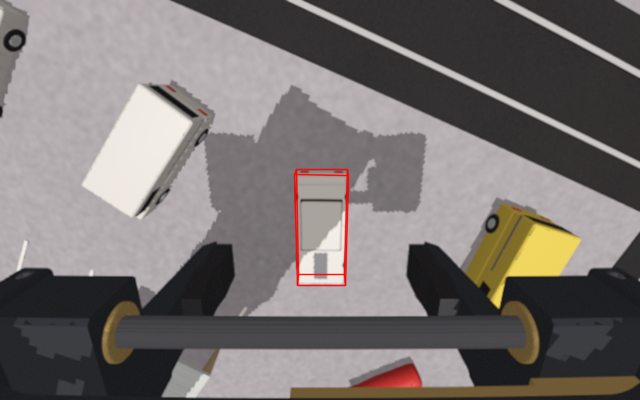

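>>> send_rows --commands '[0,0,-0.15,0,0,0,0,0,0,-0.15,0,0,0,0,-0.002,-0.002,-0.1,0,0,0,0,-0.002,-0.002,-0.05,0,0,0,0,0,0,0,0,0,0,0]'

```text
clock: 2.35
tool_pos: [0.6712, -0.2215, 0.0202]
eef_rot: [0.696, 0.133, -0.692, 0.138]
contact_force: [-0.5, 0.4, 0.1]
opening: 0.996
```

```bash
python3 - <<'E'
from h import *
from plant import telemetry as t
goal([.6721,-.2125,.004],.392,t.get_state())
E
```

```text
shift mm [  0.9   9.  -16.2] fs [ 0.0037  0.0359 -0.0646] | rot deg [0.39 0.43 0.37] fs [0.0044 0.0048 0.0041] |F [-0.5  0.4  0.1] op 0.996 t 2.35
```

>>> send_rows --commands '[0.004,0.036,0,0.004,0.005,0.004,0,0,0,0,0,0,0,0]'

```text
clock: 2.55
tool_pos: [0.6734, -0.2135, 0.0233]
eef_rot: [0.695, 0.137, -0.693, 0.138]
contact_force: [0.6, -0.2, 0.5]
opening: 1.004
```

```bash
python3 - <<'E'
from h import *
from plant import telemetry as t
goal([.6721,-.2125,.004],.392,t.get_state())
E
```

```text
shift mm [ -1.3   1.  -19.3] fs [-0.0051  0.0038 -0.0772] | rot deg [0.08 0.15 0.08] fs [0.0009 0.0017 0.0009] |F [ 0.6 -0.2  0.5] op 1.004 t 2.55
```

>>> send_rows --commands '[-0.005,0.004,-0.04,0,0,0,0,0,0,-0.035,0,0,0,0,0,0,0,0,0,0,0]'

```text
clock: 2.85
tool_pos: [0.6743, -0.2126, 0.0065]
eef_rot: [0.696, 0.136, -0.691, 0.139]
contact_force: [0.3, 0.3, -0.9]
opening: 1.0
```

```bash
python3 - <<'E'
from h import *
from plant import telemetry as t
goal([.6721,-.2125,.004],.392,t.get_state())
E
```

```text
shift mm [-2.2  0.1 -2.5] fs [-0.0088  0.0004 -0.01  ] | rot deg [0.16 0.46 0.05] fs [0.0017 0.0051 0.0005] |F [ 0.3  0.3 -0.9] op 1.0 t 2.85
```

>>> send_rows --commands '[-0.005,0,-0.008,0,0.004,0,0,0,0,0,0,0,0,1,0,0,0,0,0,0,1,0,0,0,0,0,0,1,0,0,0,0,0,0,1,0,0,0,0,0,0,1,0,0,0,0,0,0,1]'

```text
clock: 3.55
tool_pos: [0.6732, -0.2128, 0.0045]
eef_rot: [0.694, 0.136, -0.693, 0.139]
contact_force: [1.3, -1.1, -0.5]
opening: 0.494
```

```bash
python3 - <<'E'
from h import *
from plant import telemetry as t
st=t.get_state();print(st["tool_pos"])
goal([.6721,-.2125,.004],.392,st)
E
```

```text
[ 0.67323351 -0.21275914  0.00446904]
shift mm [-1.1  0.3 -0.5] fs [-0.0045  0.001  -0.0019] | rot deg [0.17 0.09 0.05] fs [0.0019 0.001  0.0006] |F [ 1.3 -1.1 -0.5] op 0.494 t 3.55
```

>>> send_rows --commands '[0,0,0.06,0,0,0,1,0,0,0.06,0,0,0,1,-0.05,0.03,0,0,0,-0.06,1,-0.05,0.03,0,0,0,-0.06,1,-0.05,0.03,0,0,0,-0.06,1,-0.05,0.03,0,0,0,-0.06,1,-0.05,0.03,0,0,0,-0.06,1,-0.05,0.03,0,0,0,-0.06,1,0,0,0,0,0,0,1]'

```text
clock: 4.45
tool_pos: [0.6005, -0.1671, 0.0477]
eef_rot: [0.708, -0.072, -0.699, -0.068]
contact_force: [-0.1, 0.0, -1.8]
opening: 0.493
```

```bash
python3 - <<'E'
from h import *
from plant import telemetry as t
st=t.get_state();print(st["tool_pos"])
goal([.5885,-.1661,.03],-.166,st)
E
```

```text
[ 0.60053669 -0.16706526  0.04765648]
shift mm [-12.    1.  -17.7] fs [-0.0481  0.0039 -0.0706] | rot deg [0.41 0.71 1.84] fs [0.0045 0.0079 0.0204] |F [-0.1  0.  -1.8] op 0.493 t 4.45
```

>>> send_rows --commands '[-0.048,0.004,-0.06,0.004,0.008,0.02,1,0,0,-0.03,0,0,0,1,0,0,0,0,0,0,1]'

```text
clock: 4.75
tool_pos: [0.5906, -0.1672, 0.0254]
eef_rot: [0.706, -0.056, -0.703, -0.056]
contact_force: [-0.2, -0.2, -1.8]
opening: 0.498
```

```bash
python3 - <<'E'
from h import *
from plant import telemetry as t
st=t.get_state();print(st["tool_pos"])
goal([.5885,-.1661,.0045],-.166,st)
E
python3 look.py wrist w2.png "[((.4494,-.1428),-.166,.054,.070,.036,(0,0,255)),((.5551,-.1605),-.166,.104,.044,.018,(0,255,0))]"
```

```text
[ 0.59059149 -0.16719015  0.02543349]
shift mm [ -2.1   1.1 -20.9] fs [-0.0084  0.0044 -0.0837] | rot deg [ 0.08  0.25 -0.4 ] fs [ 0.0009  0.0028 -0.0045] |F [-0.2 -0.2 -1.8] op 0.498 t 4.75
[[-0.158, -0.987, -0.001, -0.071], [-0.939, 0.15, 0.309, 0.604], [-0.305, 0.05, -0.951, 0.378], [0.0, 0.0, 0.0, 1.0]]
```

View pics/w2.png

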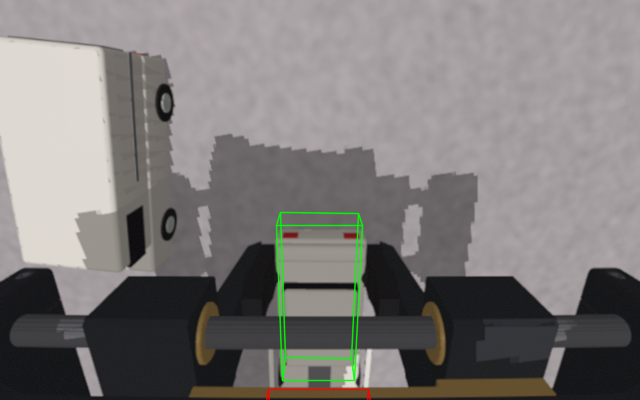

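>>> send_rows --commands '[-0.008,0.004,-0.04,0,0.002,-0.004,1,0,0,-0.03,0,0,0,1,0,0,0,0,0,0,1,0,0,0,0,0,0,1]'

```text
clock: 5.2
tool_pos: [0.5888, -0.1672, 0.0057]
eef_rot: [0.705, -0.059, -0.704, -0.058]
contact_force: [-0.1, 0.0, -0.4]
opening: 0.492
```

```bash
python3 - <<'E'
from h import *
from plant import telemetry as t
st=t.get_state();print(st["tool_pos"])
goal([.5885,-.1661,.0045],-.166,st)
E
python3 look.py side s2.png "[((.4494,-.1428),-.166,.054,.070,.036,(0,0,255))]"
python3 look.py top t2.png "[((.4494,-.1428),-.166,.054,.070,.036,(0,0,255)),((.4278,.0022),-.11,.054,.070,.05,(0,0,255)),((.449,.1434),.055,.054,.070,.064,(0,0,255))]"
python3 -c "
import cv2
a=cv2.imread('pics/side0.png')
b=cv2.imread('pics/side0.png')
s=cv2.imread('pics/s2.png')[140:280,220:420];t=cv2.imread('pics/t2.png')[120:260,225:425]
import numpy as np
cv2.imwrite('pics/st2.png',cv2.resize(np.hstack([s,t]),None,fx=2,fy=2,interpolation=2))
cv2.imwrite('pics/t2c.png',cv2.resize(t,None,fx=4,fy=4,interpolation=2))"
```

```text
[ 0.58877484 -0.16716464  0.00573169]
shift mm [-0.3  1.1 -1.2] fs [-0.0011  0.0043 -0.0049] | rot deg [0.09 0.04 0.02] fs [0.0011 0.0004 0.0002] |F [-0.1  0.  -0.4] op 0.492 t 5.2
[[-0.816, -0.578, 0.023, 0.392], [-0.328, 0.429, -0.841, 0.198], [0.476, -0.694, -0.54, 0.806], [0.0, 0.0, 0.0, 1.0]]
[[-0.018, -1.0, 0.02, -0.013], [-0.995, 0.016, -0.103, 0.502], [0.102, -0.022, -0.995, 0.963], [0.0, 0.0, 0.0, 1.0]]
```

View pics/st2.png

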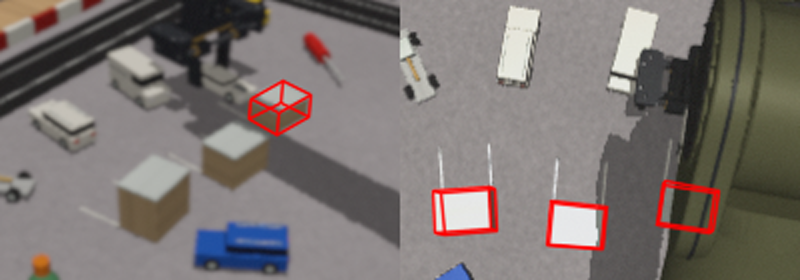

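View pics/t2c.png

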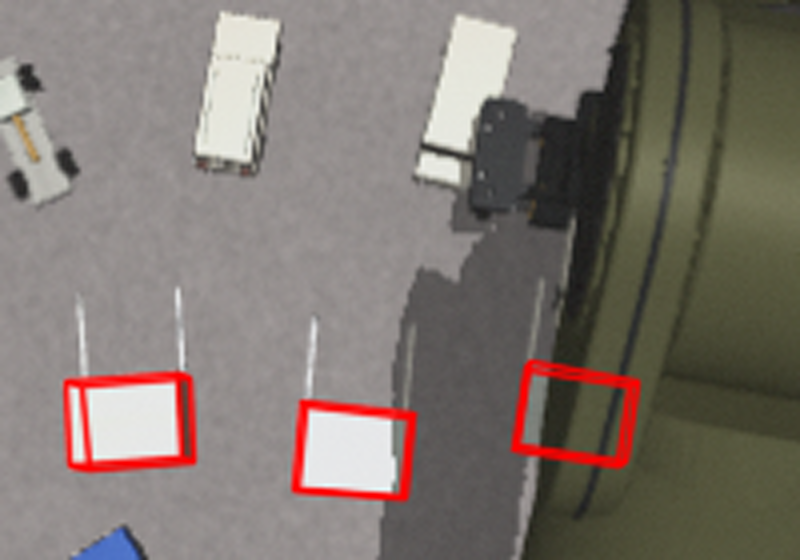

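>>> send_rows --commands '[-0.04,0.01,-0.004,0,0,0,1,-0.04,0.007,0,0,0,0,1,-0.04,0.007,0,0,0,0,1,-0.04,0.007,0,0,0,0,1,-0.04,0.007,0,0,0,0,1,0,0,0,0,0,0,1]'

```text
clock: 5.9
tool_pos: [0.5377, -0.1576, 0.0071]
eef_rot: [0.706, -0.059, -0.703, -0.058]
contact_force: [-0.4, 0.1, -0.7]
opening: 0.498
```

```bash
python3 - <<'E'
from h import *
from plant import telemetry as t
st=t.get_state();print(st["tool_pos"])
goal([.5145,-.1537,.0045],-.166,st)
E
```

```text
[ 0.53766045 -0.1575641   0.00705019]
shift mm [-23.2   3.9  -2.6] fs [-0.0926  0.0155 -0.0102] | rot deg [ 0.16  0.27 -0.01] fs [ 0.0018  0.003  -0.0001] |F [-0.4  0.1 -0.7] op 0.498 t 5.9
```

Continue gently, watching for wall contact.

>>> send_rows --commands '[-0.03,0.005,-0.006,0,0.002,0,1,-0.03,0.005,-0.003,0,0,0,1,-0.02,0.003,0,0,0,0,1,0,0,0,0,0,0,1]'

```text
clock: 6.3
tool_pos: [0.5175, -0.1543, 0.0052]
eef_rot: [0.706, -0.06, -0.703, -0.057]
contact_force: [-0.7, -0.5, -1.5]
opening: 0.497
```

```bash
python3 - <<'E'
from h import *
from plant import telemetry as t
st=t.get_state();print(st["tool_pos"])
goal([.5145,-.1537,.0045],-.166,st)
E
```

```text
[ 0.51749502 -0.15434019  0.00521639]
shift mm [-3.   0.6 -0.7] fs [-0.012   0.0026 -0.0029] | rot deg [ 0.2   0.22 -0.02] fs [ 0.0022  0.0024 -0.0002] |F [-0.7 -0.5 -1.5] op 0.497 t 6.3
```

>>> send_rows --commands '[-0.012,0.002,-0.003,0,0.002,0,1,0,0,0,0,0,0,1]'

```text
clock: 6.5
tool_pos: [0.5147, -0.1539, 0.0045]
eef_rot: [0.705, -0.06, -0.704, -0.057]
contact_force: [-0.1, 0.8, -0.7]
opening: 0.494
```

>>> send_rows --commands '[-0.008,0.001,0,0,0,0,1,0,0,0,0,0,0,1]'

```text
clock: 6.7
tool_pos: [0.5132, -0.1537, 0.0045]
eef_rot: [0.706, -0.06, -0.704, -0.057]
contact_force: [-1.4, -1.1, -1.2]
opening: 0.494
```

>>> send_rows --commands '[-0.008,0.001,0,0,0,0,1,0,0,0,0,0,0,1]'

```text
clock: 6.9
tool_pos: [0.5114, -0.1535, 0.0046]
eef_rot: [0.706, -0.06, -0.704, -0.057]
contact_force: [-0.3, -0.7, -0.4]
opening: 0.495
```

>>> send_rows --commands '[-0.008,0.001,0,0,0,0,1,0,0,0,0,0,0,1]'

```text
clock: 7.1
tool_pos: [0.5109, -0.1535, 0.0048]
eef_rot: [0.707, -0.06, -0.702, -0.057]
contact_force: [0.5, 0.7, -0.6]
opening: 0.493
```

>>> send_rows --commands '[0,0,0,0,0,0,0,0,0,0,0,0,0,0,0,0,0,0,0,0,0,0,0,0,0,0,0,0,0,0,0,0,0,0,0,0,0,0.1,0,0,0,0,0,0,0.2,0,0,0,0,0.1,0,0.2,0,0,0,0,0.1,0,0.15,0,0,0,0,0.15,0,0,0,0,0,0,0,0,0,0,0,0,0]'

```text
clock: 8.2
tool_pos: [0.5947, -0.1527, 0.171]
eef_rot: [-0.704, 0.06, 0.705, 0.058]
contact_force: [-0.2, 0.7, -0.6]
opening: 1.001
```

```bash
python3 - <<'E'
from h import *
from plant import telemetry as t
# van grip end: tail (+x), yaw -.266
c=np.array([.6515,-.0752]);d=np.array([np.cos(-.266),np.sin(-.266)])
print(c+.034*d)
goal([*(c+.034*d),.13],-.266,t.get_state())
E
python3 look.py wrist w3.png "[((.6515,-.0752),-.266,.104,.044,.054,(0,0,255)),((.6662,.0737),-.149,.104,.044,.025,(0,255,0))]"
python3 look.py side s3.png
python3 -c "
import cv2
s=cv2.imread('pics/s3.png')[140:280,220:420]
cv2.imwrite('pics/s3c.png',cv2.resize(s,None,fx=4,fy=4,interpolation=2))"
```

```text
[ 0.68430422 -0.08413772]
shift mm [ 89.6  68.5 -41. ] fs [ 0.3582  0.2742 -0.164 ] | rot deg [ 0.14 -0.05 -5.7 ] fs [ 0.0016 -0.0006 -0.0633] |F [-0.2  0.7 -0.6] op 1.001 t 8.2
[[-0.166, -0.986, 0.001, -0.052], [-0.936, 0.158, 0.314, 0.559], [-0.31, 0.051, -0.949, 0.52], [0.0, 0.0, 0.0, 1.0]]
[[-0.816, -0.578, 0.023, 0.392], [-0.328, 0.429, -0.841, 0.198], [0.476, -0.694, -0.54, 0.806], [0.0, 0.0, 0.0, 1.0]]
```

View pics/w3.png

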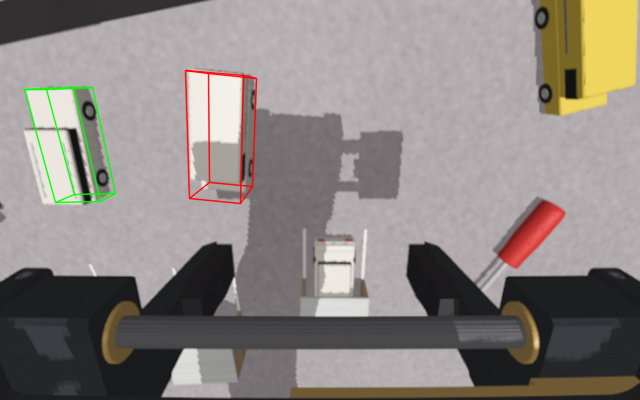

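View pics/s3c.png

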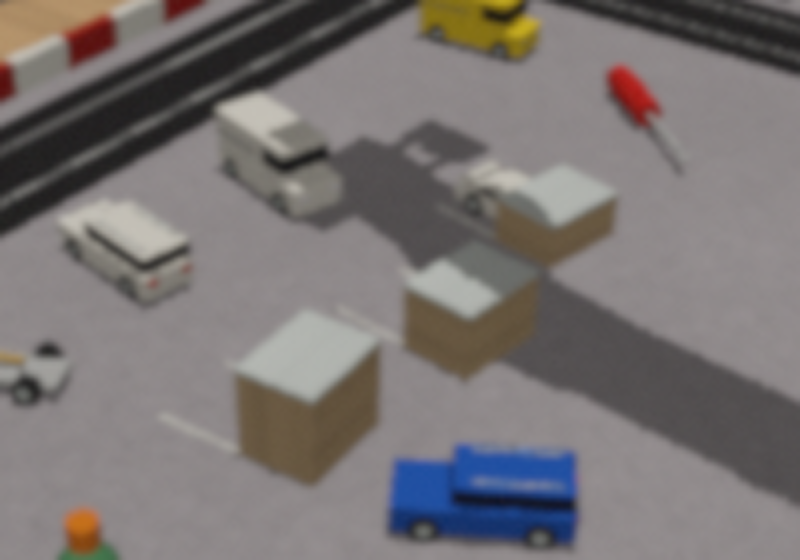

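>>> send_rows --commands '[0.07,0.148,-0.02,0,0,0.002,0,0.07,0.148,-0.02,0,0,0.002,0,0.07,0.148,-0.02,0,0,0.002,0,0.07,0.148,-0.02,0,0,0.002,0,0.07,0.148,-0.02,0,0,0.002,0,0.07,0.148,-0.02,0,0,0.002,0,0,0,0,0,0,0,0,0,0,0,0,0,0,0]'

```text
clock: 9.1
tool_pos: [0.6789, 0.0689, 0.1292]
eef_rot: [-0.691, 0.061, 0.718, 0.053]
contact_force: [-0.4, -1.4, -0.0]
opening: 1.001
```

```bash
python3 - <<'E'
from h import *
from plant import telemetry as t
goal([.6998,.0687,.004],-.149,t.get_state())
E
python3 look.py wrist w4.png "[((.6662,.0737),-.149,.104,.044,.025,(0,255,0))]"
```

```text
shift mm [  20.9   -0.2 -125.2] fs [ 0.0837 -0.0009 -0.5008] | rot deg [ 0.54 -2.22  0.71] fs [ 0.006  -0.0247  0.0079] |F [-0.4 -1.4 -0. ] op 1.001 t 9.1
[[-0.161, -0.987, 0.014, 0.175], [-0.924, 0.155, 0.348, 0.604], [-0.346, 0.043, -0.937, 0.518], [0.0, 0.0, 0.0, 1.0]]
```

View pics/w4.png

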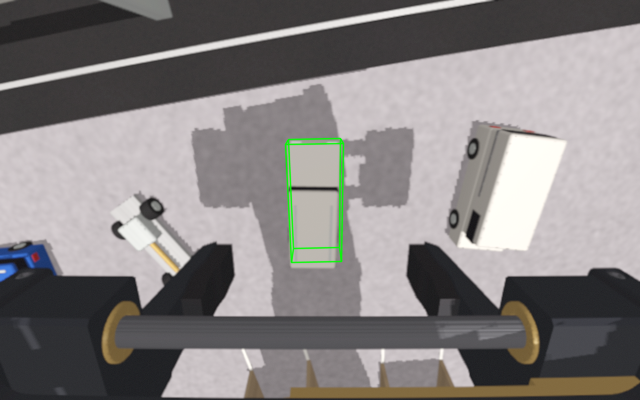

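>>> send_rows --commands '[0.083,0,0,0.006,-0.025,0.008,0,0,0,-0.15,0,0,0,0,0,0,-0.15,0,0,0,0,0,0,-0.1,0,0,0,0,0,0,0,0,0,0,0]'

```text
clock: 9.65
tool_pos: [0.7039, 0.0595, 0.0283]
eef_rot: [0.71, -0.055, -0.7, -0.055]
contact_force: [-0.9, 0.0, 0.1]
opening: 1.001
```

```bash
python3 - <<'E'
from h import *
from plant import telemetry as t
goal([.6998,.0687,.004],-.149,t.get_state())
E
```

```text
shift mm [ -4.1   9.2 -24.3] fs [-0.0163  0.0368 -0.0973] | rot deg [0.08 0.74 0.41] fs [0.0009 0.0082 0.0045] |F [-0.9  0.   0.1] op 1.001 t 9.65
```

>>> send_rows --commands '[-0.016,0.037,0,0,0.008,0.004,0,0,0,-0.04,0,0,0,0,0,0,0,0,0,0,0]'

```text
clock: 9.95
tool_pos: [0.7024, 0.0662, 0.021]
eef_rot: [0.707, -0.055, -0.703, -0.053]
contact_force: [-1.3, -0.1, 0.4]
opening: 0.998
```

```bash
python3 - <<'E'
from h import *
from plant import telemetry as t
goal([.6998,.0687,.0045],-.149,t.get_state())
E
```

```text
shift mm [ -2.6   2.5 -16.5] fs [-0.0104  0.01   -0.0659] | rot deg [0.12 0.31 0.21] fs [0.0014 0.0034 0.0024] |F [-1.3 -0.1  0.4] op 0.998 t 9.95
```

>>> send_rows --commands '[-0.01,0.01,-0.04,0,0.003,0.002,0,0,0,-0.03,0,0,0,0,0,0,0,0,0,0,0]'

```text
clock: 10.25
tool_pos: [0.7016, 0.0695, 0.0045]
eef_rot: [0.707, -0.053, -0.703, -0.052]
contact_force: [0.6, 0.1, -0.1]
opening: 0.999
```

```bash
python3 - <<'E'
from h import *
from plant import telemetry as t
goal([.6998,.0687,.0045],-.149,t.get_state())
E
```

```text
shift mm [-1.8 -0.8 -0. ] fs [-0.0071 -0.0032 -0.0002] | rot deg [ 0.08  0.28 -0.02] fs [ 0.0009  0.0031 -0.0002] |F [ 0.6  0.1 -0.1] op 0.999 t 10.25
```

>>> send_rows --commands '[-0.005,-0.003,0,0,0.003,0,0,0,0,0,0,0,0,1,0,0,0,0,0,0,1,0,0,0,0,0,0,1,0,0,0,0,0,0,1,0,0,0,0,0,0,1,0,0,0,0,0,0,1]'

```text
clock: 10.95
tool_pos: [0.7009, 0.0686, 0.0053]
eef_rot: [0.706, -0.053, -0.705, -0.052]
contact_force: [-0.5, -0.3, -1.0]
opening: 0.494
```

>>> send_rows --commands '[0,0,0.06,0,0,0,1,0,0,0.04,0,0,0,1,-0.1,-0.01,0,0,0,0.01,1,-0.1,-0.01,0,0,0,0.01,1,-0.1,-0.03,0,0,0,0.01,1,-0.1,-0.05,0,0,0,0,1,-0.06,-0.08,0,0,0,0,1,-0.04,-0.08,0,0,0,0,1,0,-0.05,0,0,0,0,1,0,0,0,0,0,0,1]'

```text
clock: 11.95
tool_pos: [0.5762, -0.0096, 0.0409]
eef_rot: [0.711, -0.034, -0.701, -0.035]
contact_force: [0.0, 0.1, -1.5]
opening: 0.491
```

```bash
python3 - <<'E'
from h import *
from plant import telemetry as t
goal([.5680,-.0133,.03],-.11,t.get_state())
E
```

```text
shift mm [ -8.2  -3.7 -10.9] fs [-0.0329 -0.0147 -0.0436] | rot deg [-0.03  0.83 -0.74] fs [-0.0003  0.0093 -0.0082] |F [ 0.   0.1 -1.5] op 0.491 t 11.95
```

>>> send_rows --commands '[-0.033,-0.015,-0.04,0,0.009,-0.008,1,0,0,-0.06,0,0,0,1,0,0,0,0,0,0,1]'

```text
clock: 12.25
tool_pos: [0.5703, -0.011, 0.0146]
eef_rot: [0.707, -0.037, -0.705, -0.04]
contact_force: [-0.2, 0.3, -2.7]
opening: 0.496
```

```bash
python3 - <<'E'
from h import *
from plant import telemetry as t
goal([.5680,-.0133,.005],-.11,t.get_state())
E
```

```text
shift mm [-2.3 -2.3 -9.6] fs [-0.0093 -0.0093 -0.0383] | rot deg [-0.16  0.21 -0.06] fs [-0.0017  0.0024 -0.0007] |F [-0.2  0.3 -2.7] op 0.496 t 12.25
```

>>> send_rows --commands '[-0.009,-0.009,-0.036,0,0.002,0,1,0,0,0,0,0,0,1,0,0,0,0,0,0,1]'

```text
clock: 12.55
tool_pos: [0.5691, -0.0117, 0.0044]
eef_rot: [0.707, -0.036, -0.706, -0.039]
contact_force: [-1.6, -0.9, 9.0]
opening: 0.497
```

```bash
python3 - <<'E'
from h import *
from plant import telemetry as t
goal([.5680,-.0133,.005],-.11,t.get_state())
E
python3 look.py side s4.png "[((.4278,.0022),-.11,.054,.070,.05,(0,0,255))]"
python3 -c "
import cv2
s=cv2.imread('pics/s4.png')[140:280,220:420]
cv2.imwrite('pics/s4c.png',cv2.resize(s,None,fx=4,fy=4,interpolation=2))"
```

```text
shift mm [-1.1 -1.6  0.6] fs [-0.0045 -0.0063  0.0024] | rot deg [-0.19  0.08 -0.21] fs [-0.0021  0.0009 -0.0023] |F [-1.6 -0.9  9. ] op 0.497 t 12.55
[[-0.816, -0.578, 0.023, 0.392], [-0.328, 0.429, -0.841, 0.198], [0.476, -0.694, -0.54, 0.806], [0.0, 0.0, 0.0, 1.0]]
```

View pics/s4c.png

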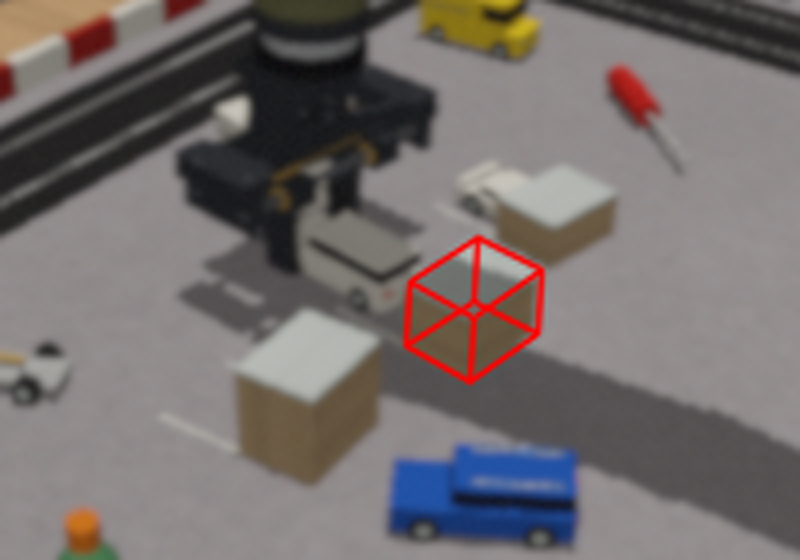

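>>> send_rows --commands '[-0.04,0.001,0.003,0,0,-0.002,1,-0.04,0.003,0,0,0,0,1,-0.04,0.003,0,0,0,0,1,-0.04,0.003,0,0,0,0,1,-0.04,0.003,0,0,0,0,1,-0.03,0.003,0,0,0,0,1,0,0,0,0,0,0,1]'

```text
clock: 13.3
tool_pos: [0.5134, -0.0056, 0.0045]
eef_rot: [0.71, -0.036, -0.702, -0.039]
contact_force: [-2.9, -0.6, 2.4]
opening: 0.496
```

```bash
python3 - <<'E'
from h import *
from plant import telemetry as t
goal([.4924,-.0049,.005],-.11,t.get_state())
E
```

```text
shift mm [-21.    0.7   0.5] fs [-0.0839  0.0026  0.002 ] | rot deg [-0.25  0.62 -0.21] fs [-0.0028  0.0069 -0.0023] |F [-2.9 -0.6  2.4] op 0.496 t 13.3
```

>>> send_rows --commands '[-0.03,0.001,0,0,0.005,-0.002,1,-0.03,0.001,0,0,0,0,1,-0.018,0.001,0,0,0,0,1,0,0,0,0,0,0,1]'

```text
clock: 13.7
tool_pos: [0.4942, -0.0044, 0.0045]
eef_rot: [0.708, -0.037, -0.704, -0.04]
contact_force: [-0.8, -0.4, 2.0]
opening: 0.497
```

>>> send_rows --commands '[-0.01,0.001,0,0,0,0,1,0,0,0,0,0,0,1]'

```text
clock: 13.9
tool_pos: [0.4915, -0.0042, 0.0045]
eef_rot: [0.708, -0.037, -0.704, -0.04]
contact_force: [-0.7, 0.1, 2.2]
opening: 0.495
```

>>> send_rows --commands '[-0.008,0.001,0,0,0,0,1,0,0,0,0,0,0,1]'

```text
clock: 14.1
tool_pos: [0.4913, -0.0041, 0.0046]
eef_rot: [0.709, -0.037, -0.703, -0.04]
contact_force: [0.6, -0.0, 0.8]
opening: 0.493
```

>>> send_rows --commands '[0,0,0,0,0,0,0,0,0,0,0,0,0,0,0,0,0,0,0,0,0,0,0,0,0,0,0,0,0,0,0,0,0,0,0,0,0,0.1,0,0,0,0,0,0,0.2,0,0,0,0,0.1,-0.06,0.2,0,0,-0.02,0,0.15,-0.06,0.1,0,0,-0.02,0,0.15,-0.06,0,0,0,-0.02,0,0,0,0,0,0,0,0]'

```text
clock: 15.2
tool_pos: [0.5847, -0.0483, 0.1555]
eef_rot: [-0.702, 0.07, 0.705, 0.074]
contact_force: [-0.7, -0.3, -1.2]
opening: 0.999
```

```bash
python3 - <<'E'
from h import *
from plant import telemetry as t
goal([.6843,-.0841,.13],-.266,t.get_state())
E
python3 look.py wrist w5.png "[((.6515,-.0752),-.266,.104,.044,.054,(0,0,255))]"
```

```text
shift mm [ 99.6 -35.8 -25.5] fs [ 0.3985 -0.1431 -0.102 ] | rot deg [-0.35 -0.14 -3.51] fs [-0.0039 -0.0016 -0.0389] |F [-0.7 -0.3 -1.2] op 0.999 t 15.2
[[-0.204, -0.979, -0.007, 0.073], [-0.929, 0.191, 0.317, 0.535], [-0.309, 0.071, -0.948, 0.497], [0.0, 0.0, 0.0, 1.0]]
```

View pics/w5.png

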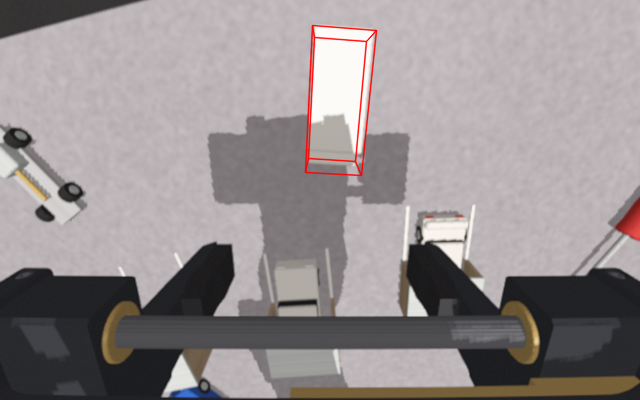

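>>> send_rows --commands '[0.13,-0.047,-0.02,0,0,-0.013,0,0.13,-0.047,-0.02,0,0,-0.013,0,0.13,-0.047,-0.02,0,0,-0.013,0,0,0,0,0,0,0,0,0,0,0,0,0,0,0]'

```text
clock: 15.75
tool_pos: [0.671, -0.0787, 0.1345]
eef_rot: [-0.691, 0.089, 0.711, 0.096]
contact_force: [-0.1, 0.8, -0.3]
opening: 1.005
```

```bash
python3 - <<'E'
from h import *
from plant import telemetry as t
goal([.6843,-.0841,.1],-.266,t.get_state())
E
python3 look.py wrist w6.png "[((.6515,-.0752),-.266,.104,.044,.054,(0,0,255))]"
```

```text
shift mm [ 13.3  -5.4 -34.5] fs [ 0.0532 -0.0216 -0.1378] | rot deg [-0.74 -1.5  -0.21] fs [-0.0082 -0.0167 -0.0023] |F [-0.1  0.8 -0.3] op 1.005 t 15.75
[[-0.26, -0.966, -0.007, 0.099], [-0.909, 0.242, 0.341, 0.615], [-0.327, 0.095, -0.94, 0.519], [0.0, 0.0, 0.0, 1.0]]
```

View pics/w6.png

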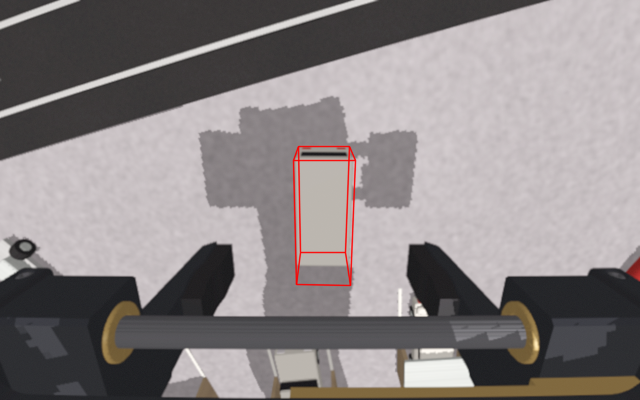

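>>> send_rows --commands '[0.053,-0.022,-0.03,-0.008,-0.017,-0.002,0,0,0,-0.05,0,0,0,0,0,0,0,0,0,0,0]'

```text
clock: 16.1
tool_pos: [0.6793, -0.0817, 0.113]
eef_rot: [-0.699, 0.092, 0.703, 0.093]
contact_force: [-0.2, -0.1, 0.4]
opening: 1.002
```

```bash
python3 - <<'E'
from h import *
from plant import telemetry as t
goal([.6843,-.0841,.004],-.266,t.get_state())
E
```

```text
shift mm [   5.    -2.4 -109. ] fs [ 0.0201 -0.0097 -0.4361] | rot deg [-0.13 -0.34 -0.17] fs [-0.0014 -0.0037 -0.0018] |F [-0.2 -0.1  0.4] op 1.002 t 16.1
```

>>> send_rows --commands '[0.02,-0.006,-0.08,0,-0.004,-0.002,0,0,0.004,-0.08,0,0,0,0,0,0.004,-0.08,0,0,0,0,0,0,0,0,0,0,0]'

```text
clock: 16.5
tool_pos: [0.6805, -0.0786, 0.0522]
eef_rot: [-0.699, 0.092, 0.703, 0.095]
contact_force: [-0.4, -0.1, 0.4]
opening: 0.999
```

```bash
python3 - <<'E'
from h import *
from plant import telemetry as t
goal([.6843,-.0841,.004],-.266,t.get_state())
E
```

```text
shift mm [  3.8  -5.5 -48.2] fs [ 0.0153 -0.0218 -0.1927] | rot deg [-0.27 -0.25 -0.09] fs [-0.003  -0.0027 -0.001 ] |F [-0.4 -0.1  0.4] op 0.999 t 16.5
```

>>> send_rows --commands '[0.015,-0.022,-0.06,-0.003,-0.003,0,0,0,0,-0.08,0,0,0,0,0,0,-0.04,0,0,0,0,0,0,0,0,0,0,0]'

```text
clock: 16.9
tool_pos: [0.6845, -0.0845, 0.0057]
eef_rot: [0.702, -0.093, -0.7, -0.093]
contact_force: [-0.4, -0.9, -0.8]
opening: 1.002
```

```bash
python3 - <<'E'
from h import *
from plant import telemetry as t
goal([.6843,-.0841,.005],-.266,t.get_state())
E
```

```text
shift mm [-0.2  0.4 -0.7] fs [-0.0009  0.0018 -0.003 ] | rot deg [ 0.02  0.11 -0.11] fs [ 0.0002  0.0013 -0.0012] |F [-0.4 -0.9 -0.8] op 1.002 t 16.9
```

>>> send_rows --commands '[0,0,0,0,0,0,1,0,0,0,0,0,0,1,0,0,0,0,0,0,1,0,0,0,0,0,0,1,0,0,0,0,0,0,1,0,0,0,0,0,0,1]'

```text
clock: 17.5
tool_pos: [0.6861, -0.0847, 0.0077]
eef_rot: [0.703, -0.093, -0.699, -0.093]
contact_force: [-0.8, -0.9, -1.8]
opening: 0.493
```

```bash
python3 - <<'E'
from h import *
from plant import cams
s=cams.snapshot("top")
p=(np.array([(40,245),(75,210),(15,235),(85,200)])+.5)/4-.5+[225,110]
print(topx(s,p,.005).round(3))
E
```

```text
[[0.596 0.208 0.005]
 [0.619 0.185 0.005]
 [0.603 0.225 0.005]
 [0.626 0.178 0.005]]
```

>>> send_rows --commands '[0,0,0.08,0,0,0,1,0,0,0.08,0,0,0,1,-0.01,0.08,0.02,0,0,0.03,1,-0.01,0.12,0,0,0,0.03,1,-0.01,0.15,0,0,0,0.03,1,-0.02,0.15,0,0,0,0.03,1,-0.05,0.15,0,0,0,0.03,1,-0.08,0.12,0,0,0,0.03,1,-0.1,0.08,0,0,0,0.02,1,-0.08,0.04,0,0,0,0,1,0,0,0,0,0,0,1]'

```text
clock: 18.65
tool_pos: [0.587, 0.1616, 0.0608]
eef_rot: [0.71, 0.036, -0.703, 0.028]
contact_force: [0.1, 0.4, -2.1]
opening: 0.494
```

```bash
python3 - <<'E'
from h import *
from plant import telemetry as t
st=t.get_state();print(st["tool_pos"])
goal([.5738,.1503,.05],.055,st)
E
python3 look.py side s7.png "[((.449,.1434),.055,.054,.070,.064,(0,0,255))]"
```

```text
[0.58696874 0.16155156 0.0607614 ]
shift mm [-13.2 -11.3 -10.8] fs [-0.0527 -0.045  -0.043 ] | rot deg [-0.66  0.49 -1.97] fs [-0.0073  0.0054 -0.0219] |F [ 0.1  0.4 -2.1] op 0.494 t 18.65
[[-0.816, -0.578, 0.023, 0.392], [-0.328, 0.429, -0.841, 0.198], [0.476, -0.694, -0.54, 0.806], [0.0, 0.0, 0.0, 1.0]]
```

View pics/s7.png

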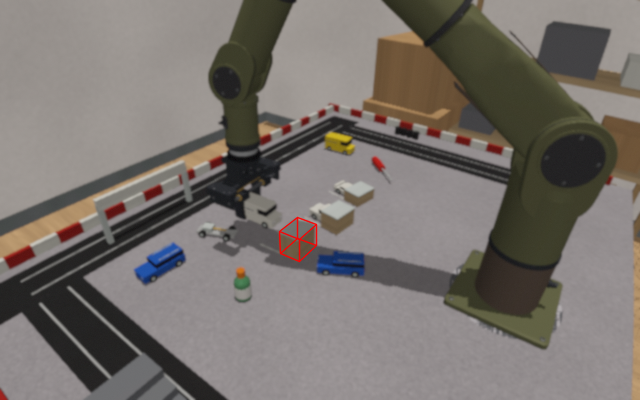

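>>> send_rows --commands '[-0.045,-0.045,-0.02,-0.007,0.005,-0.022,1,0,0,0,0,0,0,1,0,0,0,0,0,0,1]'

```text
clock: 19.0
tool_pos: [0.5813, 0.15, 0.0574]
eef_rot: [0.71, 0.02, -0.703, 0.019]
contact_force: [0.8, 0.1, -1.9]
opening: 0.493
```

```bash
python3 - <<'E'
from h import *
from plant import telemetry as t
st=t.get_state();print(st["tool_pos"])
goal([.5738,.1503,.007],.055,st)
E
```

```text
[0.58126159 0.14996016 0.05735827]
shift mm [ -7.5   0.3 -50.4] fs [-0.0298  0.0014 -0.2014] | rot deg [-0.06  0.55 -0.02] fs [-0.0007  0.0061 -0.0002] |F [ 0.8  0.1 -1.9] op 0.493 t 19.0
```

>>> send_rows --commands '[-0.015,0.002,-0.06,0,0.006,0,1,0,0.002,-0.06,0,0,0,1,0,0,-0.04,0,0,0,1,0,0,0,0,0,0,1,0,0,0,0,0,0,1]'

```text
clock: 19.5
tool_pos: [0.5798, 0.1503, 0.0129]
eef_rot: [0.707, 0.02, -0.706, 0.019]
contact_force: [0.3, -0.4, -1.3]
opening: 0.496
```

```bash
python3 - <<'E'
from h import *
from plant import telemetry as t
st=t.get_state();print(st["tool_pos"])
goal([.5738,.1503,.006],.055,st)
E
```

```text
[0.57984592 0.15034293 0.01294698]
shift mm [-6.  -0.  -6.9] fs [-0.0242 -0.0002 -0.0278] | rot deg [-0.09  0.1   0.02] fs [-0.001   0.0011  0.0002] |F [ 0.3 -0.4 -1.3] op 0.496 t 19.5
```

>>> send_rows --commands '[0,0,-0.024,0,0,0,1,0,0,0,0,0,0,1,0,0,0,0,0,0,1]'

```text
clock: 19.8
tool_pos: [0.5807, 0.1505, 0.0077]
eef_rot: [0.708, 0.02, -0.706, 0.019]
contact_force: [-0.2, -0.5, -2.3]
opening: 0.492
```

```bash
python3 look.py side s8.png "[((.449,.1434),.055,.054,.070,.064,(0,0,255))]"
python3 -c "
import cv2
s=cv2.imread('pics/s8.png')[140:300,200:400]
cv2.imwrite('pics/s8c.png',cv2.resize(s,None,fx=3.5,fy=3.5,interpolation=2))"
```

```text
[[-0.816, -0.578, 0.023, 0.392], [-0.328, 0.429, -0.841, 0.198], [0.476, -0.694, -0.54, 0.806], [0.0, 0.0, 0.0, 1.0]]
```

View pics/s8c.png

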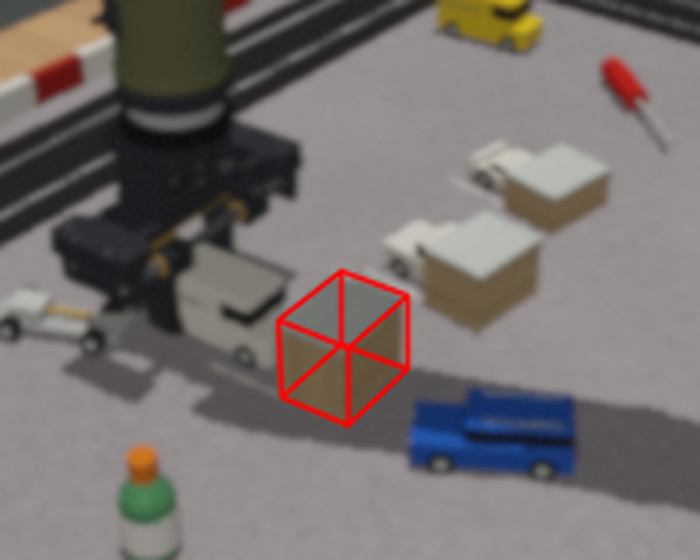

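>>> send_rows --commands '[0,0,-0.006,0,0,0,1,-0.04,-0.002,-0.002,0,0,0,1,-0.04,-0.002,0,0,0,0,1,-0.04,-0.002,0,0,0,0,1,-0.04,-0.002,0,0,0,0,1,-0.04,-0.002,0,0,0,0,1,0,0,0,0,0,0,1]'

```text
clock: 20.55
tool_pos: [0.5312, 0.1485, 0.0079]
eef_rot: [0.711, 0.021, -0.703, 0.018]
contact_force: [-0.3, -0.1, -0.8]
opening: 0.491
```

```bash
python3 - <<'E'
from h import *
from plant import telemetry as t
st=t.get_state();print(st["tool_pos"])
goal([.5134,.1469,.006],.055,st)
E
```

```text
[0.53118751 0.14848344 0.0078756 ]
shift mm [-17.8  -1.6  -1.9] fs [-0.0712 -0.0063 -0.0075] | rot deg [-0.22  0.61  0.02] fs [-0.0024  0.0067  0.0003] |F [-0.3 -0.1 -0.8] op 0.491 t 20.55
```

>>> send_rows --commands '[-0.03,-0.003,-0.006,0,0.006,0,1,-0.025,-0.002,-0.002,0,0,0,1,-0.012,-0.001,0,0,0,0,1,0,0,0,0,0,0,1]'

```text
clock: 20.95
tool_pos: [0.5207, 0.148, 0.0076]
eef_rot: [0.712, 0.021, -0.702, 0.017]
contact_force: [-0.1, -0.6, 0.3]
opening: 0.495
```

>>> send_rows --commands '[-0.01,-0.001,0,0,0,0,1,0,0,0,0,0,0,1]'

```text
clock: 21.15
tool_pos: [0.5179, 0.1478, 0.0075]
eef_rot: [0.712, 0.021, -0.702, 0.017]
contact_force: [-0.5, 0.7, 3.2]
opening: 0.494
```

>>> send_rows --commands '[-0.008,0,0,0,0,0,1,0,0,0,0,0,0,1]'

```text
clock: 21.35
tool_pos: [0.516, 0.1478, 0.0075]
eef_rot: [0.712, 0.021, -0.702, 0.017]
contact_force: [1.1, 0.4, 1.2]
opening: 0.493
```

>>> send_rows --commands '[-0.01,0,0,0,0.005,0,1,0,0,0,0,0,0,1]'

```text
clock: 21.55
tool_pos: [0.5133, 0.1477, 0.0075]
eef_rot: [0.709, 0.021, -0.705, 0.017]
contact_force: [0.7, -0.6, 2.3]
opening: 0.498
```

>>> send_rows --commands '[-0.008,0,0,0,0.003,0,1,0,0,0,0,0,0,1]'

```text
clock: 21.75
tool_pos: [0.5121, 0.1478, 0.0075]
eef_rot: [0.708, 0.021, -0.706, 0.017]
contact_force: [0.9, 0.0, 0.3]
opening: 0.49
```

>>> send_rows --commands '[0,0,0,0,0,0,0,0,0,0,0,0,0,0,0,0,0,0,0,0,0,0,0,0,0,0,0,0,0,0,0,0,0,0,0,0,0,0.1,0,0,0,0,0,0,0.2,0,0,0,0,0.06,-0.05,0.2,0,0,0,0,0.1,-0.1,0.15,0,0,0,0,0.1,-0.15,0.05,0,0,0,0,0.1,-0.15,0.05,0,0,0,0,0,0,0,0,0,0,0]'

```text
clock: 22.95
tool_pos: [0.5972, 0.0318, 0.2005]
eef_rot: [-0.704, -0.022, 0.709, -0.02]
contact_force: [0.2, 0.5, -0.9]
opening: 1.005
```

```bash
B="[((.4494,-.1428),-.166,.054,.070,.036,(0,0,255)),((.4278,.0022),-.11,.054,.070,.05,(0,0,255)),((.449,.1434),.055,.054,.070,.064,(0,0,255))]"
python3 look.py wrist w9.png
python3 look.py side s9.png
python3 -c "
import cv2
s=cv2.imread('pics/s9.png')[140:300,200:400]
cv2.imwrite('pics/s9c.png',cv2.resize(s,None,fx=3.5,fy=3.5,interpolation=2))"
```

```text
[[0.06, -0.998, -0.005, -0.003], [-0.946, -0.058, 0.32, 0.534], [-0.32, -0.015, -0.947, 0.547], [0.0, 0.0, 0.0, 1.0]]
[[-0.816, -0.578, 0.023, 0.392], [-0.328, 0.429, -0.841, 0.198], [0.476, -0.694, -0.54, 0.806], [0.0, 0.0, 0.0, 1.0]]
```

View pics/w9.png

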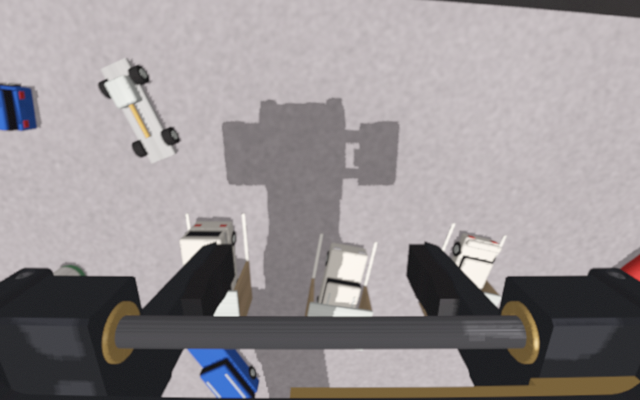

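View pics/s9c.png

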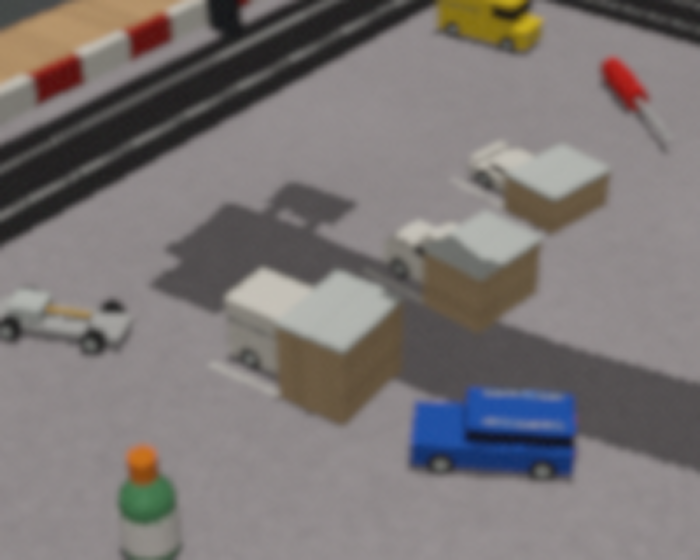

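>>> send_rows --commands '[0,-0.18,0.05,0,0,0,0,0,-0.19,0.04,0,0,0,0,0,-0.19,0.03,0,0,0,0,-0.05,-0.19,0,0,0,0,0,-0.05,-0.19,0,0,0,0,0,-0.08,-0.18,0,0,0,0,0,-0.1,-0.17,0,0,0,0,0,-0.1,-0.17,0,0,0,0,0,-0.1,-0.17,0,0,0,0,0,-0.1,-0.17,0,0,0,0,0,-0.1,-0.17,0,0,0,0,0,0,0,0,0,0,0,0]'

```text
clock: 24.25
tool_pos: [0.4085, -0.437, 0.2175]
eef_rot: [-0.693, -0.052, 0.719, -0.027]
contact_force: [0.2, 0.2, 0.2]
opening: 1.001
```

```bash
python3 look.py top t10.png; python3 -c "
import cv2
s=cv2.imread('pics/t10.png');print(s.shape)
cv2.imwrite('pics/t10c.png',cv2.resize(s[160:260,230:400],None,fx=4.6,fy=4.6,interpolation=2))"
```

```text
[[-0.018, -1.0, 0.02, -0.013], [-0.995, 0.016, -0.103, 0.502], [0.102, -0.022, -0.995, 0.963], [0.0, 0.0, 0.0, 1.0]]
(400, 640, 3)
```

View pics/t10.png

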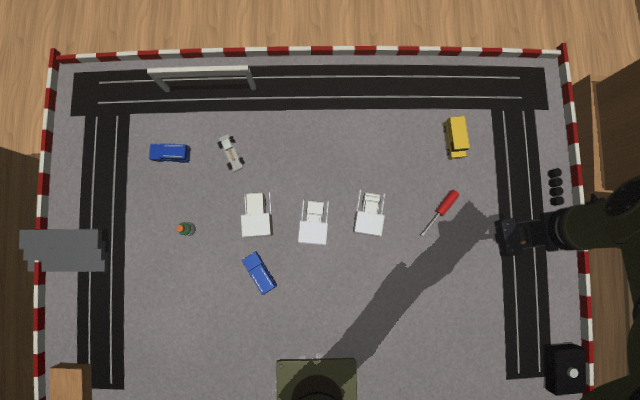

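View pics/t10c.png

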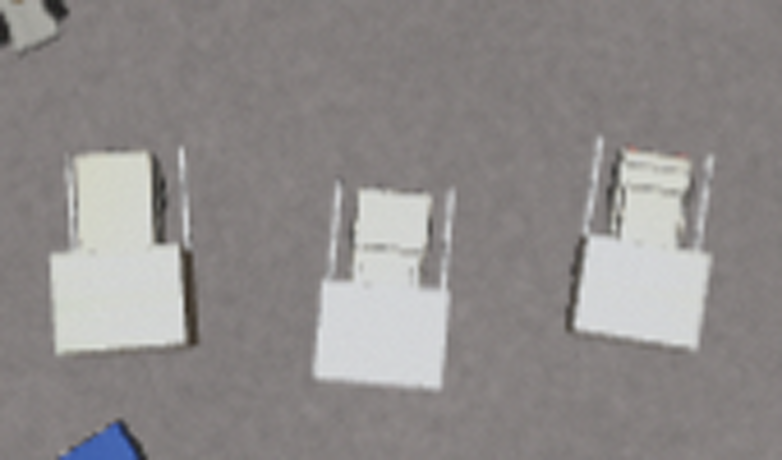

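```bash
python3 - <<'E'
from h import *
from plant import cams
s=cams.snapshot("top")
f=lambda p,z:topx(s,(np.array(p)+.5)/4.6-.5+[230,160],z)[:,:2]
for n,e,z,g,c,yaw in (("van",[(75,154),(152,151)],.054,[(50,254),(183,244)],(.449,.1434),.055),
 ("est",[(359,190),(431,194)],.024,[(322,281),(449,291)],(.4278,.0022),-.11),
 ("low",[(622,150),(690,158)],.024,[(587,235),(711,253)],(.4494,-.1428),-.166)):
    gz={"van":.064,"est":.05,"low":.036}[n]
    E=f(e,z);G=f(g,gz);R=np.array([[np.cos(yaw),np.sin(yaw)],[-np.sin(yaw),np.cos(yaw)]])
    v=E[0]-E[1]
    print(n,"end local",((R@(E.mean(0)-c))*1000).round(1),"-> centre x",((R@(E.mean(0)-c))[0]*1000-52).round(1),"yaw rel",(np.arctan2(-v[0],v[1])-yaw).round(3),"garage front mid local",((R@(G.mean(0)-c))*1000).round(1))
E
```

```text
van end local [80.5  0.2] -> centre x 28.5 yaw rel -0.032 garage front mid local [26.5  0.1]
est end local [81.   0.6] -> centre x 29.0 yaw rel 0.038 garage front mid local [26.2  0.8]
low end local [79.3  1.3] -> centre x 27.3 yaw rel 0.034 garage front mid local [26.6 -0.1]
```

```bash
python3 - <<'E'
import cv2,numpy as np
a=cv2.imread("pics/top0.png").astype(int);b=cv2.imread("pics/t10.png").astype(int)
for n,(x0,x1,y0,y1) in dict(ch=(212,250,130,178),glue=(172,200,218,242),scr=(415,465,185,240)).items(): print(n,np.abs(a-b)[y0:y1,x0:x1].mean())
from plant import job
print(job.finish_job())
E
```

```text
ch 3.148940058479532
glue 2.925595238095238
scr 12.467757575757576
the job is handed in; nothing more can be done
None
```

The sports car is in the lowest garage (right), the estate in the middle one (centre) and the van in the highest (left). I gripped each by its outer end, set it down in front of the mouth, slid it in to the back wall and released it. I handed the job in at about 24 s of robot time.

**Model positions:** My last top-view measurement put the models' centres at x of about 27, 29 and 28.5 mm in their garage frames (sports car, estate, van), where 29 mm is touching the wall. The sports car's 27 mm can't be real, so that is about 2 mm of measuring error. All three were centred within about 1.5 mm and in line within about 0.04 rad. The side view showed them standing on their wheels, but I judged level by eye and did not measure it.

**Bystanders:** The before/after pictures matched at the bare chassis and the glue bottle. The screwdriver area differed more (mean difference 12 against about 3). I put that down to the arm's shadow lying beside it. The screwdriver is at the same pixels and the gripper never came near it.

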